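# Wind the spring marker and hold a valve casting in its corner

### The arm

A 6-joint arm with a two-finger parallel gripper is mounted at the origin on the work surface. World frame = base frame: x ahead of the robot, y to its left, z up, the work surface at z = 0. Lengths are in m, angles in rad, forces in N, time in s.
With the tool pointing down it reaches from about 0.35 to 0.8 m from the base axis. Payload 7.3 kg.
Tool frame: the origin (TCP) lies on the centre line of the jaws, within the pads' length; the fingertips stand 19 mm ahead of it and the grasp point (between the pads) is the TCP; z points along the fingers, y is the direction in which the jaws open and shut (so a half turn about z gives the same grasp; the last joint's range is limited). The gripper opens to 85 mm and grips with 20 to 120 N. Pads are 22 mm wide; open, the fingers measure 114 mm over their backs; the gripper's body (76 mm by 85 mm) begins 54 mm behind the grasp point. The pads swing forward as they close: fully open they stand 13 mm farther back than shut.
Start: joints at [-1.444, 0.342, 1.524, -0, 1.275, -0.146], TCP at [0.141, -0.506, 0.228] pointing down, gripper open.
Joint ranges: [-2.53, 2.53], [-0.77, 2.02], [0.04, 2.7], [-1, 4.14], [0.28, 2.66], [-3.11, 3.11]. Speed limits (rad/s): [2.57, 2.57, 3.14, 3.14, 3.14, 3.14].

### API

Orientations are given as a unit quaternion [x, y, z, w].
In Python, from plant import manip, get_image, calibration, get_time_s, get_joint_pos, get_qd, get_effort, get_position, get_eef_rot, get_contact_force, get_wrist_torque, get_opening gives the robot as it stands. Calls block until the motion is done:
- manip.reach(position, orientation): joint-space move of the TCP to a pose.
- manip.move_l(position, frame=None, rate=0.15, until_force=None): straight line of the TCP; frame=None keeps the orientation; rate is the mean speed in m/s. With until_force (N) it stops when the force on the tool has changed by that much, and returns True; else False.
- manip.move_joints(angles): joint-space move.
- manip.grip(opening, squeeze=None): finger opening in m; squeeze is the grip in N (None keeps the last); returns when the fingers have stopped.
- manip.pause(seconds).
- manip.solve_ik(position, orientation): joint angles nearest the present ones, or None.
- get_image(name): name is "scene" or "top" or "wrist"; returns the picture (480x640x3 uint8, red, green, blue); there is no depth.
- calibration(name): a dict with "K" (3x3 intrinsics, pixels), "position" and "rotation" of the camera in the world; the wrist camera has in their place "T_tool_cam" (4x4, takes a point from camera to tool coordinates, whose origin is the TCP and whose axes are the flange's). Camera axes: x right, y down, z forward; pixel columns grow to the right and rows downward; lengths in m; the calibration is good to about 2 mm. A picture is of the moment at which its call begins: read the wrist's pose just before it. calibration takes no time and is no camera call.
A pose or a line that the arm cannot do raises manip.IKError and nothing moves.
- manip.job_done(): hands the job in, once; it reports no verdict.
Readings, each from a call of its own:
- get_time_s(): time.
- get_joint_pos(): joint angles.
- get_qd(): joint speeds.
- get_effort(): joint torques, N m.
- get_position(): TCP position.
- get_eef_rot(): TCP orientation.
- get_contact_force(): force on the tool from outside, world axes, zero at the start.
- get_wrist_torque(): the same for the moment, N m.
- get_opening(): finger opening in m.
Only numpy, scipy, OpenCV 4.12 (cv2) and the standard library are available. Lean on these libraries where they do the work, as an engineer would, in place of code of your own. Each camera call takes 0.05 s, during which the arm holds its last target.

### The job

Get the square valve casting marked: first wind the spring marker with its wing key, clockwise seen from above regripping as often as needed, all the way to its stop. Then bring the square casting to the marking nest, stand it upright and flat on the steel plate with its side port pointing away from the stops, and press it firmly and squarely into the corner against both stops at once. Finish while still holding it pressed there against both stops with the gripper; leave the round castings and the wrench where they are.

Things in the scene. Friction and masses are not known exactly. Their poses are not given: they have to be found in the camera images.
- nest: the fixed marking nest: a bare steel plate 160 (x) x 250 (y) x 12 thick lying on the bench, with a blue marker housing 90 (x) x 80 (y) on it, centred 75 to the -y side of the plate's centre, its top 54 above the bench. Origin: centre of the plate's underside, on the bench. It stands turned about the vertical differently each time; x and y here are its own axes (x roughly away from the robot, y roughly to the robot's left). Sizes in mm
- corner (a point): the inside corner of the nest where the planes of the two stop faces and the plate's top meet; 12 above the bench, at (45, -23, 12) in the nest's frame, axes as the nest's. The casting belongs on its -x, +y side: seated, the casting's centre line is 30 to -x and 30 to +y of it. Sizes in mm
- far_stop: dark steel rail fixed on the plate along y, 14 thick, 92 long, standing 36 above the plate's top (48 above the bench). Its face toward the robot (-x side) is the first stop. Origin: same as the nest's. Sizes in mm
- side_stop: dark steel rail fixed on the plate along x, beside the blue housing, 12 thick, 85 long, standing 36 above the plate's top. Its face on the +y side is the second stop. Origin: same as the nest's. Sizes in mm
- key_grip (a point): point on the key's upright axis at the height to grip it: middle of the wing, 78 above the bench, at (0, -75, 78) in the nest's frame; axes are the nest's and do not turn with the key. Sizes in mm
- key (a joint): winding key on top of the blue housing: an upright flat steel wing 42 long, 8 thick, 28 tall (64 to 92 above the bench) on a short shaft with a vertical axis. Value in rad, 0 = unwound (wing along the nest's x), growing clockwise seen from above, stop at 3.14 = fully wound. It starts somewhere between 0 and 0.6. The spring resists lightly (up to about 0.11 N m with friction) and the key stays where it is left. Sizes in mm
- casting_mid (a point): the square valve casting, pale green, loose on the bench: square body 60 x 60 x 40 tall with a round upright neck 32 in diameter, 34 tall, on top (74 tall in all), and a round side port 22 in diameter standing 10 out of its -x face, 20 above its underside. About 0.45 kg. This point: on the neck's axis, 37 above the underside; z up the neck, x pointing away from the port. Sizes in mm
- round_a_mid (a point): a round valve casting, a bystander: round flange 68 in diameter, 12 thick, tapering to a neck 28 in diameter, 72 tall; same pale green. Point on its axis, 36 above its underside. Sizes in mm
- round_b_mid (a point): a second round casting, the same as the first; a bystander
- wrench: a steel wrench 200 long lying on the bench on the robot's right; a bystander. Origin: its middle. Sizes in mm
Mind the look-alikes: they are no part of the job. Leave any blue, pink or purple look-alike of the part that bears casting_mid alone.

How it is judged:
On the way, in this order (a step that is already met when the one before it is completed fails the run):
1. the key is wound to its stop (value of joint key above 2.95 rad), for 0.2 s.
2. the square casting is pressed against both stops at once (contact force between casting and far_stop above 2 N and contact force between casting and side_stop above 2 N and distance between casting_mid and corner below 0.062 m), for 0.3 s.
At the end, for the whole second after the job is handed in: Key past 2.9 rad; square casting upright on the plate (3 mm, 0.06 rad), square to the stops (0.06 rad), centre 30 mm (+-3) from each stop face, pressing each stop with over 2 N, still, and held by the fingers (over 2 N) (value of joint key above 2.9 rad and contact force between casting and far_stop above 2 N and contact force between casting and side_stop above 2 N and contact force between the fingers and casting above 2 N and x of casting_mid in the frame of corner between -0.033 and -0.027 m and y of casting_mid in the frame of corner between 0.027 and 0.033 m and z of casting_mid in the frame of corner below 0.04 m and angle between casting_mid's own z axis and vertical below 0.06 rad and (angle between the x axis of casting_mid and the x axis of nest, either way round below 0.06 rad or angle between the x axis of casting_mid and the y axis of nest, either way round below 0.06 rad) and linear speed of casting below 0.02 m/s); the arm keeps its last pose, push and grip.
It fails at once if a round casting was moved more than 25 mm (distance of any of round_a_mid, round_b_mid from where it was at the start of the episode above 0.025 m).
It fails at once if the wrench was moved more than 25 mm (distance of wrench from where it was at the start of the episode above 0.025 m).
It also fails if it takes over 72 s, if anything falls off the work surface, if the arm or the gripper's body presses on something with over 40 N, if the wrist force passes 120 N, or if a joint passes its speed limit or range.

## Working session

There is one attempt and no reset: what is moved stays moved. The work goes in short steps, each a Python script; the robot and the scene stay as the last script left them, time stands still between calls to the robot, and variables do not carry over. Pictures are saved under pics/ and viewed, and the job is handed in when it is done.

```bash
ls; mkdir -p pics
python3 - <<'E'
from plant import *
import cv2
for n in ("scene","top","wrist"):
    im=get_image(n); cv2.imwrite(f"pics/{n}0.png",im[:,:,::-1])
    print(n,calibration(n))
print(get_time_s(),get_eef_rot(),get_opening())
E
```

```text
pics
scene {'K': array([[515.59432941,   0.        , 324.41774722],
       [  0.        , 515.59432941, 243.80432918],
       [  0.        ,   0.        ,   1.        ]]), 'position': array([ 0.83784733, -0.70796494,  0.78380177]), 'rotation': array([ 0.89099573,  0.23229607, -0.09086484, -0.37935304])}
top {'K': array([[455.13160499,   0.        , 320.24440327],
       [  0.        , 455.13160499, 236.30503724],
       [  0.        ,   0.        ,   1.        ]]), 'position': array([ 0.3482216, -0.0589534,  0.9918433]), 'rotation': array([-0.70103683,  0.7085561 , -0.04859871,  0.06429442])}
wrist {'K': array([[358.60121395,   0.        , 316.74956924],
       [  0.        , 358.60121395, 241.38180436],
       [  0.        ,   0.        ,   1.        ]]), 'T_tool_cam': array([[-5.43270246e-04, -9.46282668e-01, -3.23340095e-01,
         8.42636609e-02],
       [ 9.99999089e-01, -1.14491992e-04, -1.34510990e-03,
         5.01563072e-04],
       [ 1.23583433e-03, -3.23340531e-01,  9.46281868e-01,
        -1.46742928e-01],
       [ 0.00000000e+00,  0.00000000e+00,  0.00000000e+00,
         1.00000000e+00]])}
0.15 [ 9.90712633e-01  1.35971110e-01  7.67619239e-06 -5.79542686e-04] 0.08545891263955807
```

View pics/top0.png

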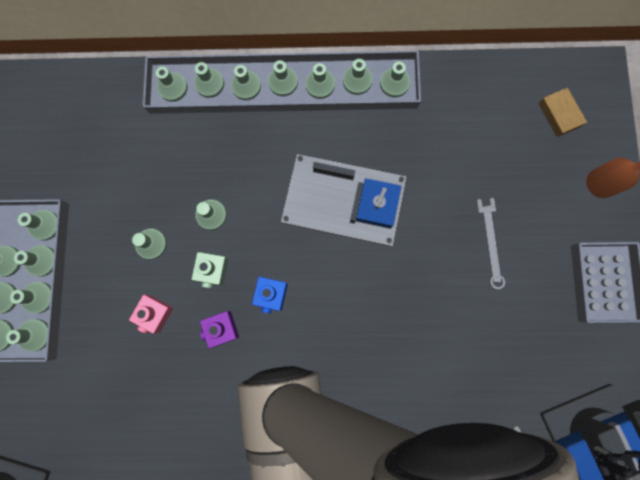

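View pics/scene0.png

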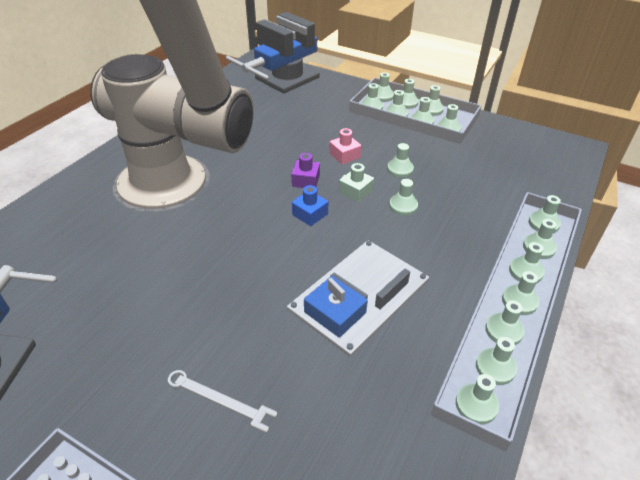

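View pics/wrist0.png

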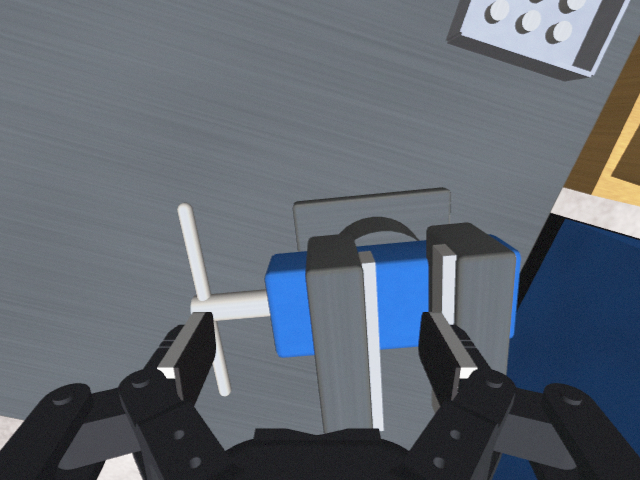

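The only pale green square body with a neck is at top (208,268). Pink (150,313), purple (217,330) and blue (269,294) are the look-alikes. The pale green items at (210,213) and (149,243) are the round castings. I'll confirm this on enlarged crops.

```bash
cat > h.py <<'E'
import numpy as np, cv2
from scipy.spatial.transform import Rotation as R
def cam(name):
    from plant import calibration
    c=calibration(name); return c["K"],np.array(c["position"]),R.from_quat(c["rotation"]).as_matrix()
def ray(px,C,z):
    K,p,Rm=C; px=np.atleast_2d(np.float64(px)); d=(Rm@np.linalg.inv(K)@np.c_[px,np.ones(len(px))].T).T
    return p+d*((z-p[2])/d[:,2])[:,None]
def proj(P,C):
    K,p,Rm=C; q=(K@Rm.T@(np.atleast_2d(P)-p).T).T; return q[:,:2]/q[:,2:]
E
python3 - <<'E'
import cv2,numpy as np
from h import *
im=cv2.imread("pics/top0.png"); C=cam("top")
a=cv2.resize(im[190:350,120:300],None,fx=4,fy=4,interpolation=2)[:600]
b=cv2.resize(im[145:255,270:420],None,fx=5,fy=5,interpolation=2)
cv2.imwrite("pics/cropA.png",a);cv2.imwrite("pics/cropB.png",b)
hsv=cv2.cvtColor(im,cv2.COLOR_BGR2HSV)
print(hsv[262,197],hsv[275,217],hsv[200,380],hsv[185,310],hsv[100,230])
E
```

```text
[ 66  38 222] [ 67  33 230] [108  21 161] [111  24 171] [112  41 157]
```

View pics/cropA.png

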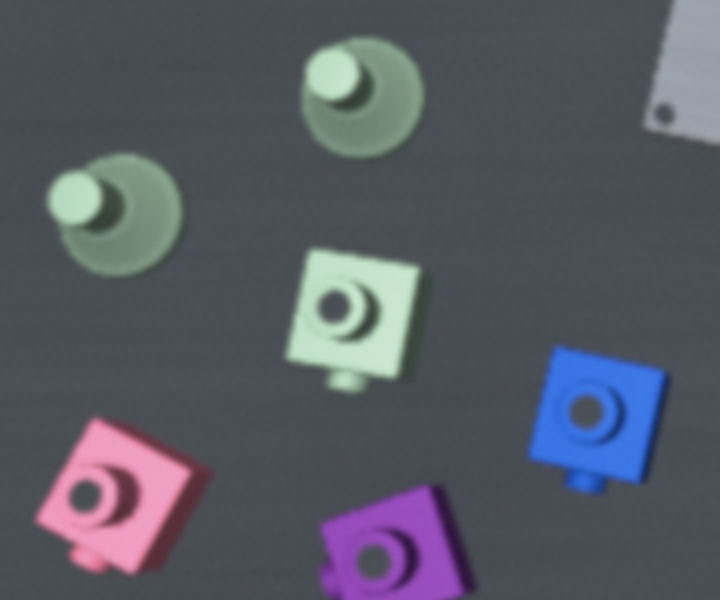

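View pics/cropB.png

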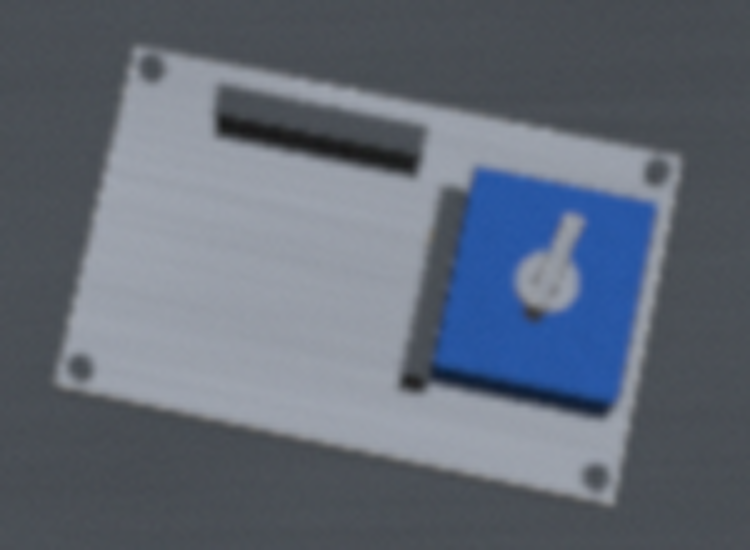

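Confirmed: the crop shows the pale green square body with a round hollow neck and its port pointing down the image, towards the robot. Next I'll measure the nest, key and casting from contours.

Run:
```python
import cv2,numpy as np
from h import *
im=cv2.imread("pics/top0.png"); C=cam("top")
hsv=cv2.cvtColor(im,cv2.COLOR_BGR2HSV)
# plate: hull of bright greyish + blue region
m=((hsv[...,2]>120)&(hsv[...,1]<60)).astype(np.uint8); 
box=np.zeros_like(m); box[148:250,275:412]=1; m*=box
m=cv2.morphologyEx(m,cv2.MORPH_OPEN,np.ones((3,3)))
c=max(cv2.findContours(m,0,1)[0],key=cv2.contourArea)
P=ray(c[:,0]+0.0,C,0.012)[:,:2]; r=cv2.minAreaRect((P*1000).astype(np.float32)); print("plate",r)
m=((hsv[...,1]>150)&(hsv[...,2]>120)&(abs(hsv[...,0].astype(int)-110)<12)).astype(np.uint8)*box
c=max(cv2.findContours(m,0,1)[0],key=cv2.contourArea)
P=ray(c[:,0]+0.0,C,0.054)[:,:2]; print("blue top",cv2.minAreaRect((P*1000).astype(np.float32)))
m=((abs(hsv[...,0].astype(int)-66)<8)&(hsv[...,1]>20)&(hsv[...,2]>195)).astype(np.uint8)
b2=np.zeros_like(m); b2[245:282,188:230]=1; m*=b2
c=max(cv2.findContours(m,0,1)[0],key=cv2.contourArea)
P=ray(c[:,0]+0.0,C,0.04)[:,:2]; print("cast",cv2.minAreaRect((P*1000).astype(np.float32)))
K=np.array([[310,248],[422,266],[398,378],[288,360]])/4+[120,190]
print(ray(K,C,.04)*1000)
# rounds
print(ray([[362/4+120,98/4+190],[122/4+120,215/4+190]],C,.006))
S=cam("scene")
```

```text
plate ((590.431640625, -89.6065673828125), (250.21914672851562, 160.4802703857422), 77.00531005859375)
blue top ((572.3511352539062, -161.9488067626953), (76.84017181396484, 86.47139739990234), 77.01406860351562)
cast ((437.3410339355469, 199.31967163085938), (56.49603271484375, 57.242855072021484), 79.9326171875)
[[471.35363202 222.18106612  40.        ]
 [461.06823753 162.27579548  40.        ]
 [402.22798064 173.46119157  40.        ]
 [412.22814899 231.7725309   40.        ]]
[[0.55946714 0.20600644 0.006     ]
 [0.4953332  0.33729835 0.006     ]]
```

Checks: the plate measures 250×160 (matches the spec). The key predicted from the plate, (573,-163), agrees with the measured housing-top centre (572,-162) to within 1.5 mm. The casting is at about (437,198), yaw about -9.5°. Now I'll check joint ranges and take a close look at the key.

```bash
cat >> h.py <<'E'
def down(psi): return (R.from_euler('z',psi)*R.from_euler('x',np.pi)).as_quat()
def wcam():
    from plant import calibration,get_position,get_eef_rot
    c=calibration("wrist"); T=c["T_tool_cam"]; Rt=R.from_quat(get_eef_rot()).as_matrix()
    return c["K"],np.array(get_position())+Rt@T[:3,3],Rt@T[:3,:3]
E
python3 - <<'E'
from plant import *
from h import *
print(cam("scene")[2].shape)
for d in range(-360,361,30):
    q=manip.solve_ik([.5735,-.1627,.085],down(np.radians(d)))
    print(d,None if q is None else np.round(q,2))
im=cv2.imread("pics/scene0.png"); cv2.imwrite("pics/cropS.png",cv2.resize(im[230:350,280:440],None,fx=5,fy=5,interpolation=2)[:600])
E
```

```text
(3, 3)
-360 [-0.4   0.61  1.5  -0.    1.03  1.17]
-330 [-0.4   0.61  1.5  -0.    1.03  0.64]
-300 [-0.4   0.61  1.5  -0.    1.03  0.12]
-270 [-0.4   0.61  1.5   0.    1.03 -0.4 ]
-240 [-0.4   0.61  1.5   0.    1.03 -0.93]
-210 [-0.4   0.61  1.5   0.    1.03 -1.45]
-180 [-0.4   0.61  1.5   0.    1.03 -1.98]
-150 [-0.4   0.61  1.5   0.    1.03 -2.5 ]
-120 [-0.4   0.61  1.5  -0.    1.03 -3.02]
-90 [-0.4   0.61  1.5  -0.    1.03  2.74]
-60 [-0.4   0.61  1.5  -0.    1.03  2.21]
-30 [-0.4   0.61  1.5  -0.    1.03  1.69]
0 [-0.4   0.61  1.5  -0.    1.03  1.17]
30 [-0.4   0.61  1.5  -0.    1.03  0.64]
60 [-0.4   0.61  1.5  -0.    1.03  0.12]
90 [-0.4   0.61  1.5   0.    1.03 -0.4 ]
120 [-0.4   0.61  1.5   0.    1.03 -0.93]
150 [-0.4   0.61  1.5   0.    1.03 -1.45]
180 [-0.4   0.61  1.5   0.    1.03 -1.98]
210 [-0.4   0.61  1.5   0.    1.03 -2.5 ]
240 [-0.4   0.61  1.5  -0.    1.03 -3.02]
270 [-0.4   0.61  1.5  -0.    1.03  2.74]
300 [-0.4   0.61  1.5  -0.    1.03  2.21]
330 [-0.4   0.61  1.5  -0.    1.03  1.69]
360 [-0.4   0.61  1.5  -0.    1.03  1.17]
```

View pics/cropS.png

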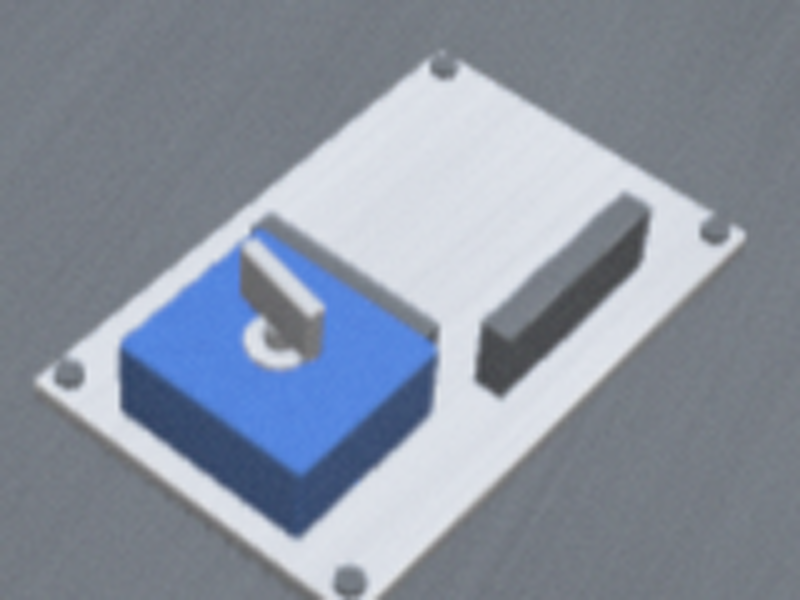

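The key's collar is a flat disc under a thin shaft, and the wing is clear above it. At psi≈155° there is room to turn joint 6 the full 2.9 rad in one grip. I'll hover there and measure the wing.

Run:
```python
from plant import *
from h import *
manip.reach([.5735,-.1627,.19],down(np.radians(155)))
manip.pause(.1)
C=wcam(); im=get_image("wrist")[:,:,::-1]; cv2.imwrite("pics/w1.png",im)
import pickle; pickle.dump(C,open("c1.pkl","wb"))
print(get_time_s(),get_joint_pos(),get_position())
```

```text
2.2917 [-4.06410468e-01  5.02121133e-01  1.37733737e+00 -7.37499662e-05
  1.26199339e+00 -1.53920997e+00] [ 0.57324299 -0.163556    0.19009756]
```

View pics/w1.png

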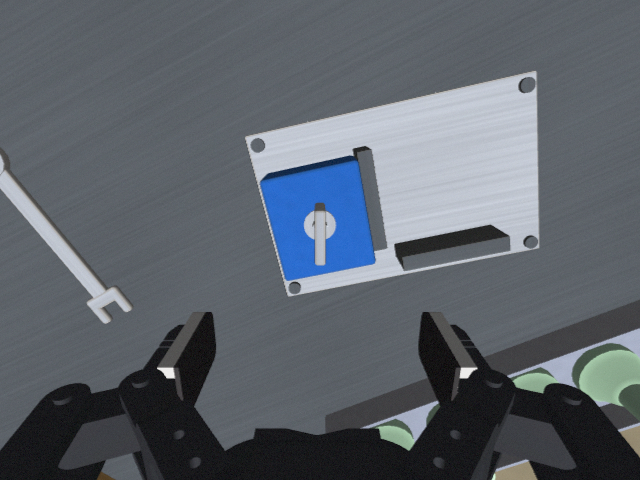

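The wrist view shows the wing's top face running from about (320,212) to (320,264), nearly parallel to the image's vertical. I'll cast rays onto it.

Run:
```python
from h import *
import pickle
C=pickle.load(open("c1.pkl","rb"))
im=cv2.imread("pics/w1.png")
cv2.imwrite("pics/w1k.png",cv2.resize(im[150:290,255:405],None,fx=4,fy=4,interpolation=2))
W=ray([[320,212],[320,264]],C,.092); print(W, W.mean(0), np.degrees(np.arctan2(*(W[0]-W[1])[1::-1])), np.linalg.norm(W[0]-W[1]))
g=cv2.cvtColor(im,cv2.COLOR_BGR2HSV); m=((g[...,2]>150)&(g[...,1]<60)).astype(np.uint8); m[:65]=0;m[300:]=0;m[:,:240]=0;m[:,545:]=0
m=cv2.morphologyEx(m,cv2.MORPH_OPEN,np.ones((3,3)))
c=max(cv2.findContours(m,0,1)[0],key=cv2.contourArea)
print(cv2.minAreaRect((ray(c[:,0],C,.012)[:,:2]*1000).astype(np.float32)))
```

```text
[[ 0.55566467 -0.15251738  0.092     ]
 [ 0.59137789 -0.16914932  0.092     ]] [ 0.57352128 -0.16083335  0.092     ] 155.02822468358548 0.03939613557987712
((590.2062377929688, -87.92564392089844), (249.13131713867188, 158.88189697265625), 76.9681167602539)
```

View pics/w1k.png

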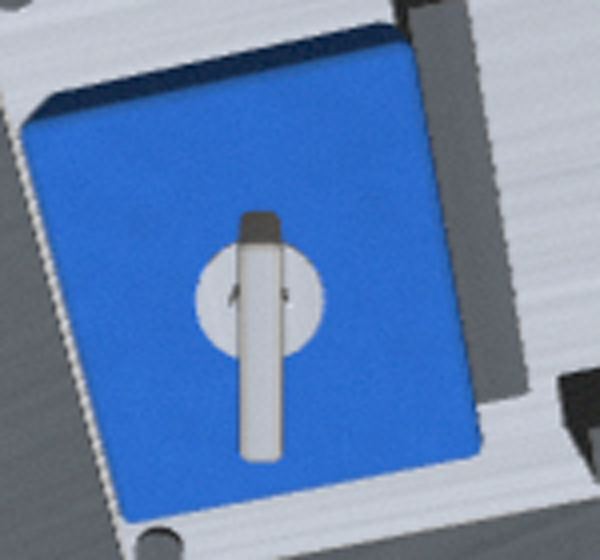

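Wing: yaw 155.0°, centre (0.5735,-0.161), so the key starts at about 0.21 rad. It agrees with the plate-based prediction. Next: grip it and wind.

Run:
```python
from plant import *
from h import *
manip.grip(.04)
print(manip.move_l([.5735,-.1612,.086],down(np.radians(155)),rate=.12,until_force=15))
print(get_position())
manip.grip(.0,40); print(get_opening(),get_contact_force(),get_time_s())
q=np.array(get_joint_pos()); q0=q[5]
for d in (.75,1.5,2.25,2.75,2.95):
    q[5]=q0+d; manip.move_joints(list(q)); print(d,np.round(get_contact_force(),1),np.round(get_wrist_torque(),2),get_joint_pos()[5]-q0,get_time_s())
print(get_position())
```

```text
False
[ 0.57402283 -0.161416    0.08678289]
0.005394900151026952 [-1.3921394  -0.8124607   4.25618846] 4.225
0.75 [-4.2 -3.3  4.2] [-0.66  0.68  0.02] 0.7477972352229147 4.975
1.5 [-5.6 -4.8  5.3] [-0.74  1.25  0.06] 1.4977060789161671 5.725
2.25 [-8.9 -2.4  7.5] [-0.37  1.57  0.06] 2.247699449991758 6.475
2.75 [-9.9 -0.3  7.7] [-0.08  1.64  0.02] 2.747825181736582 7.025
2.95 [-9.6  0.3  8.1] [0.03 1.62 0.09] 2.948161244957645 7.3333
[ 0.57163859 -0.16071167  0.08671797]
```

Run:
```python
from plant import *
from h import *
q=np.array(get_joint_pos()); q[5]+=.05; manip.move_joints(list(q)); print(np.round(get_wrist_torque(),2),get_joint_pos()[5],q[5])
manip.pause(.3)
manip.grip(.05)
p=get_position(); psi=R.from_quat(get_eef_rot()).as_matrix()[:,0]; psi=np.arctan2(psi[1],psi[0]); print(np.degrees(psi))
manip.move_l([p[0],p[1],.19]); manip.pause(.1)
C=wcam(); im=get_image("wrist")[:,:,::-1]; cv2.imwrite("pics/w2.png",im)
import pickle; pickle.dump(C,open("c2.pkl","wb")); cv2.imwrite("pics/w2k.png",cv2.resize(im[100:300,220:420],None,fx=3,fy=3,interpolation=2))
print(get_time_s())
```

```text
[-0.2   0.68  0.24] 1.4582657817556641 1.4610911886181672
-16.771140581459445
9.3667
```

View pics/w2k.png

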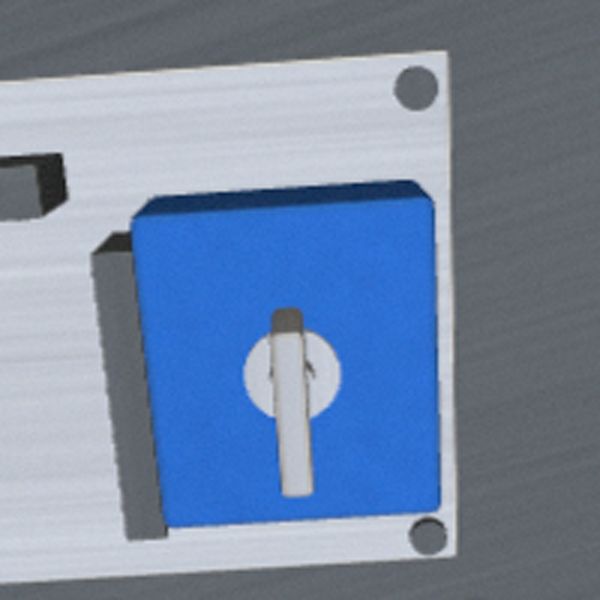

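The wing is now nearly aligned with the nest x axis again, half a turn on. I'll measure its angle.

Run:
```python
from h import *
import pickle
C=pickle.load(open("c2.pkl","rb")); s=lambda a:np.array(a)/3+[220,100]
a=lambda W:np.degrees(np.arctan2(*(W[1]-W[0])[1::-1]))
W=ray(s([[286.5,333],[297,495]]),C,.092); print("wing",W,a(W))
for l in ([[132,213],[165,525]],[[434,198],[440,510]]): print("housing edge",a(ray(s(l),C,.054)))
print("plate edge",a(ray(s([[447,52],[456,555]]),C,.012)))
```

```text
wing [[ 0.59331458 -0.16574106  0.092     ]
 [ 0.55353156 -0.15636168  0.092     ]] 166.7340087490483
housing edge 166.5229984506757
housing edge 166.83319930767118
plate edge 167.029039337353
```

The wing is aligned with the housing edges to about 0.3°, so the key is at its stop (about 3.14). Now I'll look closely at the casting, with the jaws along its x axis for a neck grip. The fingers will then pass over the far stop, away from the housing.

Run:
```python
from plant import *
from h import *
manip.grip(.085)
manip.reach([.437,.198,.22],down(np.radians(80.5)))
manip.pause(.1)
C=wcam(); im=get_image("wrist")[:,:,::-1]; cv2.imwrite("pics/w3.png",im)
import pickle; pickle.dump(C,open("c3.pkl","wb")); print(get_position(),get_time_s())
```

```text
[0.43754599 0.19729154 0.21982012] 11.3917
```

View pics/w3.png

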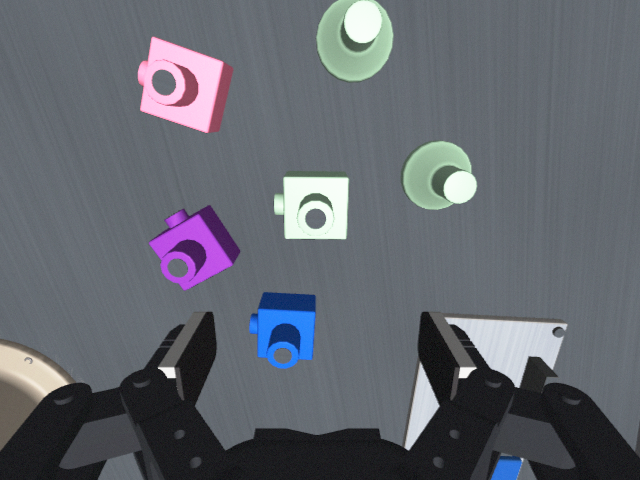

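Run:
```python
from h import *
im=cv2.imread("pics/w3.png"); cv2.imwrite("pics/w3k.png",cv2.resize(im[160:250,265:365],None,fx=6,fy=6,interpolation=2))
```

```text
(no output)
```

View pics/w3k.png

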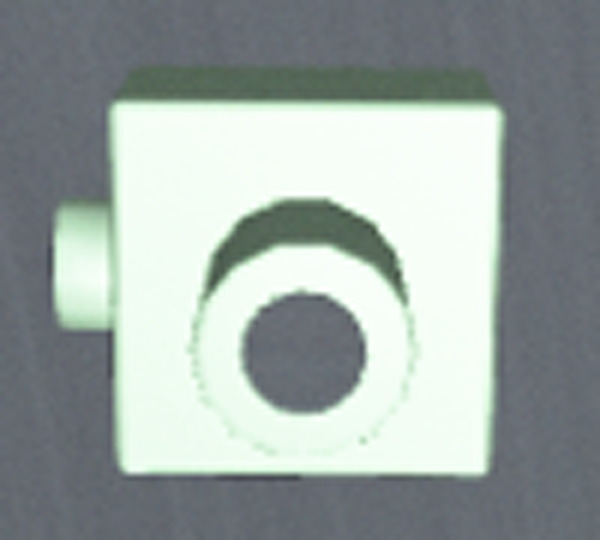

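Run:
```python
from h import *
import pickle
C=pickle.load(open("c3.pkl","rb")); s=lambda a:np.array(a)/6+[265,160]-.4
P=ray(s([[111,103],[503,103],[490,474],[121,474]]),C,.04); print(P,P.mean(0))
for i in range(4):
    d=P[(i+1)%4]-P[i]; print(np.linalg.norm(d),np.degrees(np.arctan2(d[1],d[0])))
print("neck",ray(s([[304,352]]),C,.074))
```

```text
[[0.41405931 0.23572665 0.04      ]
 [0.47245029 0.22580465 0.04      ]
 [0.46216056 0.16764981 0.04      ]
 [0.40397575 0.17753077 0.04      ]] [0.43816148 0.20167797 0.04      ]
0.05922797121331749 -9.643783209041585
0.059058142180616384 -100.03387670202979
0.0590178480269437 170.36196218766287
0.05906300342198469 80.1699944697883
neck [[0.43794144 0.20153758 0.074     ]]
```

Wrist view: casting sides measure 59 mm, yaw is -9.8°, the neck axis is at (0.438,0.2015), and the top camera gives (0.437,0.198). These agree within calibration. Grip the neck.

Run:
```python
from plant import *
from h import *
o=down(np.radians(80.2))
print(manip.move_l([.4378,.2003,.063],o,rate=.15,until_force=12)); print(get_position())
manip.grip(.0,80); print(get_opening(),get_contact_force(),get_time_s())
f0=get_contact_force()
manip.move_l([.4378,.2003,.17],rate=.12); manip.pause(.1)
print(get_opening(),get_position(),get_contact_force()-f0,get_time_s())
im=get_image("wrist")[:,:,::-1]; cv2.imwrite("pics/w4.png",im)
im=get_image("scene")[:,:,::-1]; cv2.imwrite("pics/s4.png",im)
```

```text
False
[0.43835563 0.20043441 0.06366503]
0.027955528490942936 [-2.81085533 -0.90118408  7.195529  ] 13.1667
0.02731000458312172 [0.4372577  0.20013762 0.16907525] [  2.92273465   0.71751985 -13.58951758] 14.3083
```

View pics/w4.png

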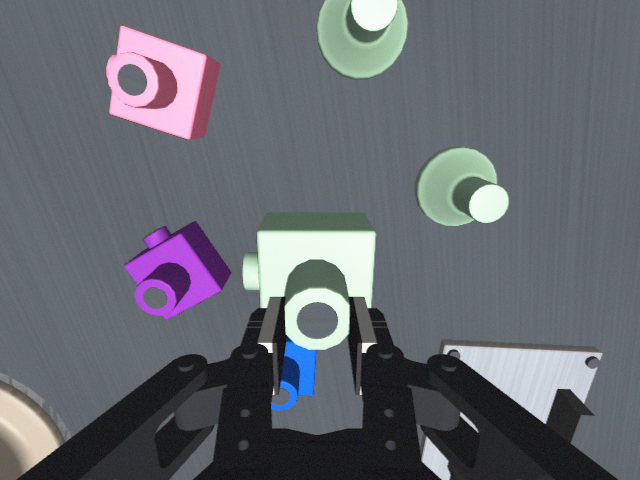

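View pics/s4.png

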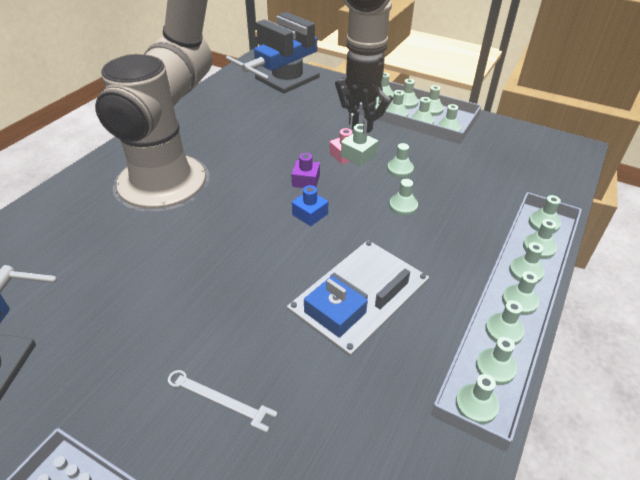

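The casting is held upright and square in the jaws: the neck top is at wrist pixel (318,320), which puts it about 1.3 mm to +y of the TCP. I'll carry it to a point about 15 mm short of both stops and lower it to touch.

```bash
cat >> h.py <<'E'
N0=np.array([.5903,-.0887]); YAW=np.radians(-13.0)
def n2w(x,y,z): 
    c,s=np.cos(YAW),np.sin(YAW); return [N0[0]+c*x-s*y,N0[1]+s*x+c*y-.001,z]  # -1 mm: neck sits +y of TCP
def w2n(p):
    c,s=np.cos(YAW),np.sin(YAW); d=np.array(p[:2])-N0-[0,-.001]; return np.array([c*d[0]+s*d[1],-s*d[0]+c*d[1]])
def fn(f): 
    c,s=np.cos(YAW),np.sin(YAW); return np.round([c*f[0]+s*f[1],-s*f[0]+c*f[1],f[2]],1)
E
python3 - <<'E'
from plant import *
from h import *
o=down(np.radians(77.0))
manip.move_l(n2w(-.003,.025,.17),o,rate=.2)
manip.move_l(n2w(-.003,.025,.088),o,rate=.12); manip.pause(.2)
print(w2n(get_position()),get_position(),fn(get_contact_force()),get_time_s())
im=get_image("wrist")[:,:,::-1]; cv2.imwrite("pics/w5.png",im)
im=get_image("scene")[:,:,::-1]; cv2.imwrite("pics/s5.png",cv2.resize(im[200:380,270:470],None,fx=3,fy=3,interpolation=2))
E
```

```text
[-0.0024756   0.02503021] [ 0.59351842 -0.06475442  0.08891984] [-0.5  0.1 -5.8] 17.125
```

View pics/w5.png

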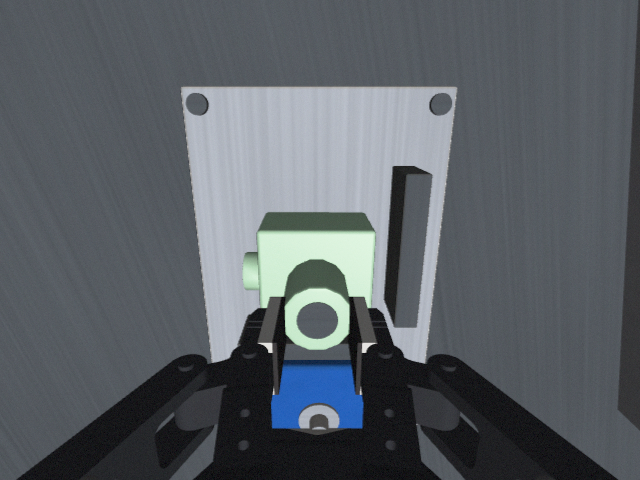

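View pics/s5.png

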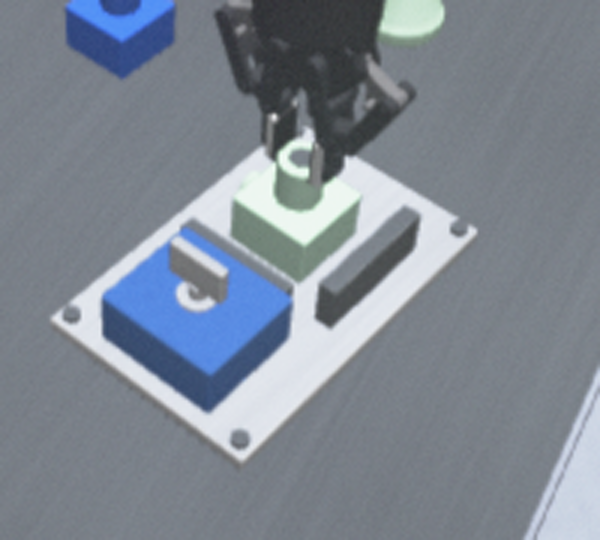

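The casting's edges run parallel to the plate and rails, its port points to -x (away from the stops), and it clears both rails. Next: lower it, then press against the far stop, then the side stop.

Run:
```python
from plant import *
from h import *
print(manip.move_l(n2w(-.003,.025,.072),rate=.03,until_force=8)); z=get_position()[2]
print(z,fn(get_contact_force()),get_time_s())
zc=z+.0005
print(manip.move_l(n2w(.025,.025,zc),rate=.03,until_force=8)); manip.pause(.1)
p=w2n(get_position()); print(p,get_position()[2],fn(get_contact_force()),get_time_s())
print(manip.move_l(n2w(p[0],-.003,zc),rate=.03,until_force=10)); manip.pause(.1)
print(w2n(get_position()),get_position()[2],fn(get_contact_force()),np.round(get_wrist_torque(),2),get_opening(),get_time_s())
```

```text
True
0.07574182502367319 [-1.   0.1  4.8] 17.6667
True
[-0.00287951  0.02500306] 0.07595522271436111 [-2.5 -0.9  5.3] 18.075
True
[-0.00341037  0.02237033] 0.07598106534526293 [-0.4  0.2  2.1] [-0.05 -0.19 -0.03] 0.027808606784332793 18.55
```

Plate contact came at TCP z=0.0757, exactly as predicted. The two slides then stopped early on friction transients, well before the stops. I'll slide in small steps and read the force myself.

Run:
```python
from plant import *
from h import *
z=.0757; y=.0225
for x in list(np.arange(.002,.0121,.005))+list(np.arange(.013,.024,.001)):
    manip.move_l(n2w(x,y,z),rate=.04); manip.pause(.05); f=fn(get_contact_force()); print(round(x,4),np.round(w2n(get_position()),4),get_position()[2].round(4),f)
    if f[0]<-9: break
print(get_time_s(),get_opening(),np.round(get_wrist_torque(),2))
```

```text
0.002 [0.0013 0.0226] 0.0762 [-5.1 -0.6  6.4]
0.007 [0.0061 0.0226] 0.0762 [-4.9 -0.4  6.4]
0.012 [0.0112 0.0227] 0.0762 [-5.2  0.6  6.1]
0.013 [0.0114 0.0227] 0.0763 [-7.  -0.3  9.5]
0.014 [0.0124 0.0227] 0.0763 [-8.  -0.2  9. ]
0.015 [0.0134 0.0227] 0.0763 [-7.3 -0.3  9.3]
0.016 [0.0144 0.0227] 0.0763 [-6.9 -0.3  9.7]
0.017 [0.0148 0.0227] 0.0763 [-9.7  0.3 11. ]
21.05 0.027565035410573674 [0.33 1.72 0.08]
```

Run:
```python
from plant import *
from h import *
z=.0761; y=.0225
for x in np.arange(.0175,.0215,.001):
    manip.move_l(n2w(x,y,z),rate=.04); manip.pause(.05); f=fn(get_contact_force()); print(round(x,4),np.round(w2n(get_position()),4),get_position()[2].round(4),f)
    if f[0]<-14: break
for y in list(np.arange(.0175,.0095,-.004))+list(np.arange(.009,-.001,-.001)):
    manip.move_l(n2w(x,y,z),rate=.04); manip.pause(.05); f=fn(get_contact_force()); print(round(y,4),np.round(w2n(get_position()),4),get_position()[2].round(4),f)
    if f[1]>14: break
print(get_time_s(),get_opening(),np.round(get_wrist_torque(),2))
```

```text
0.0175 [0.0149 0.0227] 0.0763 [-10.   -0.9   9.4]
0.0185 [0.015  0.0227] 0.0764 [-11.9  -0.2  12.4]
0.0195 [0.0152 0.0226] 0.0764 [-16.6  -0.2  15.5]
0.0175 [0.0153 0.0198] 0.0771 [-16.5   7.1  17.7]
0.0135 [0.0153 0.0171] 0.0778 [-17.9  11.6  22.7]
0.0095 [0.0154 0.0138] 0.0786 [-19.9  14.1  27.2]
22.875 0.027543218919356974 [3.48 3.02 0.11]
```

The z reading rises while sliding in y, so the casting may be tipping about the jaw axis. Time to look.

Run:
```python
from plant import *
from h import *
im=get_image("wrist")[:,:,::-1]; cv2.imwrite("pics/w6.png",im)
im=get_image("scene")[:,:,::-1]; cv2.imwrite("pics/s6.png",cv2.resize(im[220:340,290:450],None,fx=5,fy=5,interpolation=2))
```

```text
(no output)
```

View pics/w6.png

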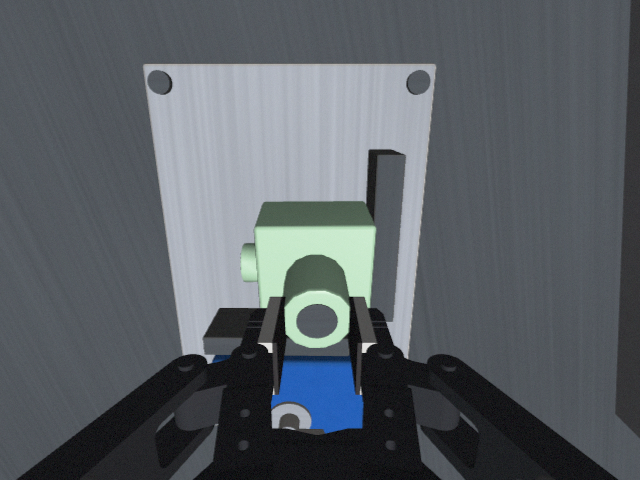

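View pics/s6.png

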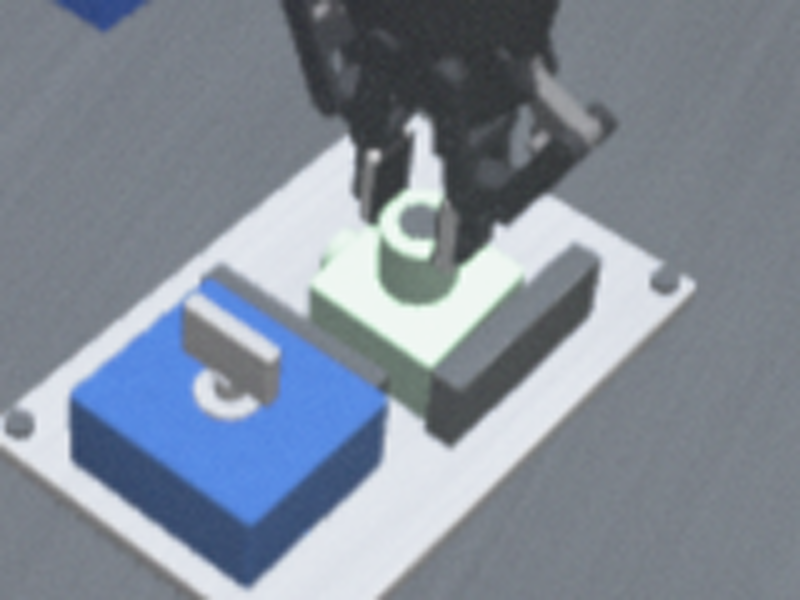

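The casting has pitched a few degrees in the jaws from dragging (its top-face back edge moved from row ~232 to ~226), and it hasn't reached the side stop yet. To mend it, I'll back off, lift slightly, carry it to about 1.5 mm short of both stops, set it down, open so it sits flat, and regrip harder.

Run:
```python
from plant import *
from h import *
manip.move_l(n2w(.013,.016,.079),rate=.04)
manip.move_l(n2w(.0125,.016,.084),rate=.05); manip.pause(.1); print("hang",w2n(get_position()),get_position()[2],fn(get_contact_force()))
manip.move_l(n2w(.0125,.0100,.084),rate=.05)
manip.move_l(n2w(.0125,.0100,.0757),rate=.03); manip.pause(.1); print(w2n(get_position()),get_position()[2],fn(get_contact_force()))
manip.grip(.06); manip.pause(.2)
print(w2n(get_position()),get_position()[2],fn(get_contact_force()),get_opening(),get_time_s())
C=wcam(); im=get_image("wrist")[:,:,::-1]; cv2.imwrite("pics/w7.png",im)
import pickle; pickle.dump(C,open("c7.pkl","wb"))
im=get_image("scene")[:,:,::-1]; cv2.imwrite("pics/s7.png",cv2.resize(im[220:340,290:450],None,fx=5,fy=5,interpolation=2))
```

```text
hang [0.01262434 0.01576167] 0.08390973290120164 [ 0.6  0.5 -6. ]
[0.01249791 0.01014119] 0.07610270177699843 [-2.3  1.3  2.3]
[0.01256728 0.00998856] 0.07569744650262744 [0.  0.1 0.2] 0.059931831510961764 25.125
```

View pics/w7.png

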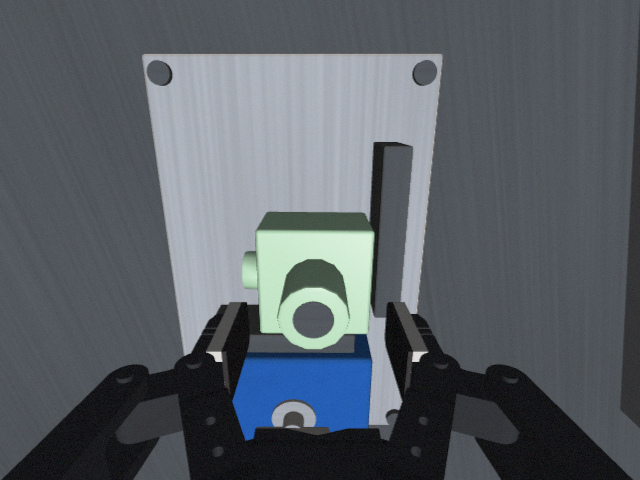

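View pics/s7.png

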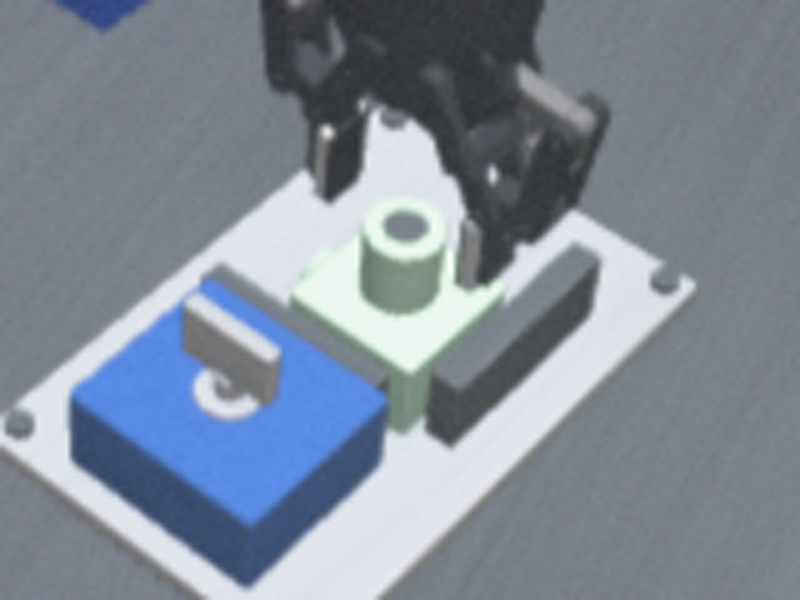

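It now sits flat and square: top-face corners (258,232) and (372,232) are level with the plate's back edge. I'll regrip at 110 N, travel the last few mm with almost no down-force, and press gently.

Run:
```python
from plant import *
from h import *
manip.grip(0,110); manip.pause(.1)
p=w2n(get_position()); z=get_position()[2]; print(p,z,fn(get_contact_force()),get_opening())
zc=.0763
def go(x,y,zc):
    manip.move_l(n2w(x,y,zc),rate=.03); manip.pause(.08); f=fn(get_contact_force()); print(round(x,4),round(y,4),np.round(w2n(get_position()),4),get_position()[2].round(4),f,np.round(get_wrist_torque(),2)); return f
x,y=.0125,.0100
f=go(x,y,zc)
while f[1]<5 and y>.001:
    y-=.0008; f=go(x,y,zc)
while f[0]>-7 and x<.021:
    x+=.0008; f=go(x,y,zc)
print(get_time_s())
im=get_image("wrist")[:,:,::-1]; cv2.imwrite("pics/w8.png",im)
im=get_image("scene")[:,:,::-1]; cv2.imwrite("pics/s8.png",cv2.resize(im[220:340,290:450],None,fx=5,fy=5,interpolation=2))
```

```text
[0.01218687 0.01002057] 0.07637911731222347 [-2.7  0.2  5.3] 0.026165761828466527
0.0125 0.01 [0.0123 0.01  ] 0.0764 [-3.3  0.1  3.9] [0.07 0.47 0.03]
0.0125 0.0092 [0.0123 0.0097] 0.0764 [-4.3  3.1  5.2] [0.71 0.43 0.  ]
0.0125 0.0084 [0.0123 0.0093] 0.0766 [-3.5  5.   6.7] [0.91 0.42 0.02]
0.0133 0.0084 [0.013  0.0091] 0.0765 [-3.8  3.6  5.8] [0.75 0.56 0.04]
0.0141 0.0084 [0.0137 0.009 ] 0.0765 [-4.8  3.5  6.3] [0.67 0.68 0.07]
0.0149 0.0084 [0.0143 0.0088] 0.0766 [-5.7  2.   7.1] [0.68 0.86 0.04]
0.0157 0.0084 [0.0145 0.0088] 0.0766 [-7.5  3.1  9. ] [0.74 1.19 0.03]
28.0833
```

View pics/w8.png

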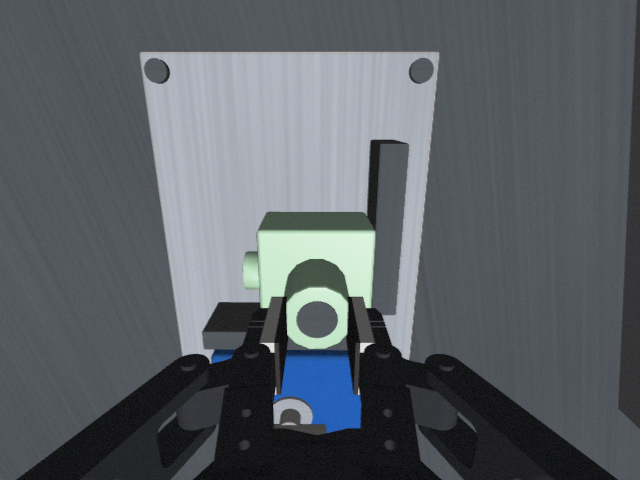

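View pics/s8.png

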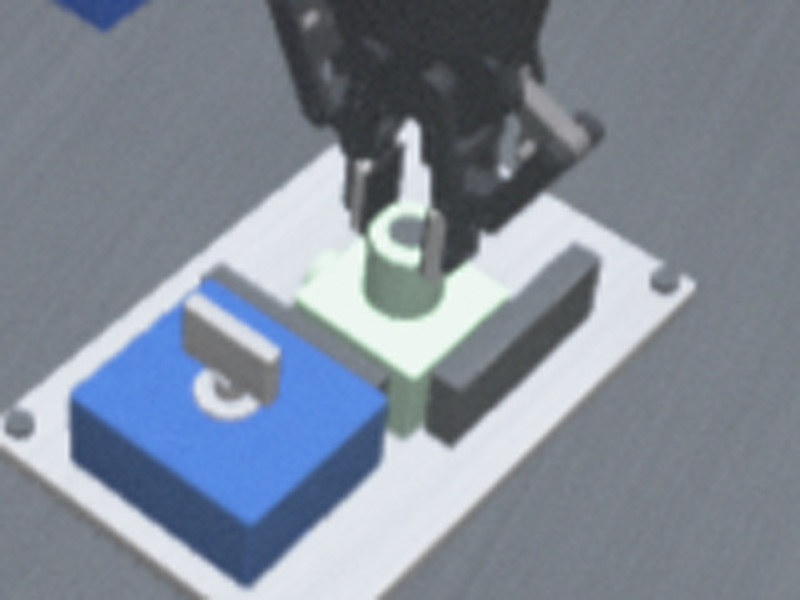

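Run:
```python
from plant import *
from h import *
S=cam("scene")
c,s=np.cos(YAW),np.sin(YAW)
def W(x,y,z): return [N0[0]+c*x-s*y,N0[1]+s*x+c*y,z]
f=lambda P:(proj(P,S)-[290,220])*5
print("corner",f([W(.045,-.023,.012)]),"top corner",f([W(.045,-.023,.052)]))
print("far stop near-bottom",f([W(.045,-.023,.048),W(.045,-.016,.048),W(.059,-.016,.048)]))
print("side stop top end",f([W(.045,-.035,.048),W(.045,-.023,.048)]), "body (-y,+x) 2mm off", f([W(.045,-.021,.052)]))
print("plate corners",f([W(.08,-.125,.012),W(.08,.125,.012)]))
im=get_image("scene")[:,:,::-1]; cv2.imwrite("pics/s9.png",cv2.resize(im[270:320,340:400],None,fx=12,fy=12,interpolation=2))
```

```text
corner [[407.37129057 455.20145783]] top corner [[415.80374395 387.20252605]]
far stop near-bottom [[414.93837065 394.18085813]
 [426.54869819 383.46528163]
 [456.55414517 403.20814533]]
side stop top end [[394.81892505 412.74979667]
 [414.93837065 394.18085813]] body (-y,+x) 2mm off [[419.1391132  384.13122206]]
plate corners [[306.61110501 676.79251279]
 [701.58512488 288.55448011]]
```

View pics/s9.png

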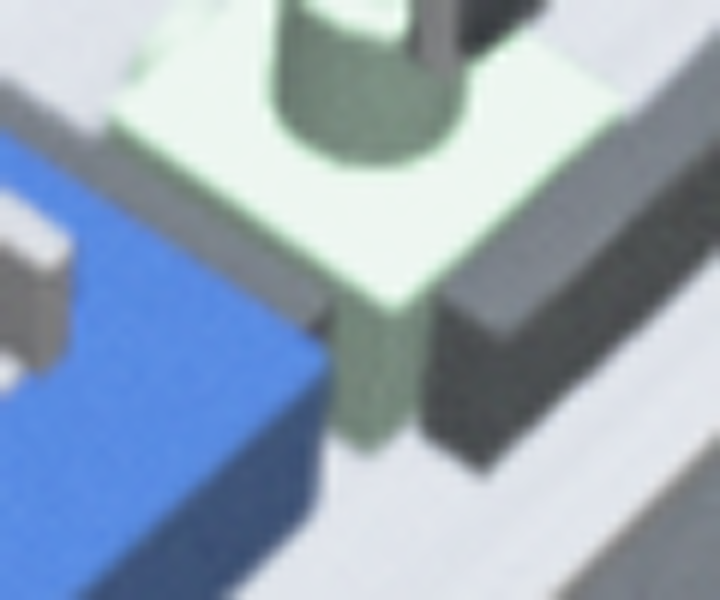

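Run:
```python
from h import *
S=cam("scene")
c,s=np.cos(YAW),np.sin(YAW)
def W(x,y,z): return [N0[0]+c*x-s*y,N0[1]+s*x+c*y,z]
f=lambda P:(proj(P,S)-[340,270])*12
h=f([W(.045,-.035,.054)])[0]; print("housing pred",h,"seen 330,360"); off=np.array([330,360])-h
for d in (0,.002,.004): print(d,"top",f([W(.045,-.023+d,.052)])[0]+off,"bottom",f([W(.045,-.023+d,.012)])[0]+off, "xback top", f([W(.045-d,-.023,.052)])[0]+off)
print("seen top 397,303 bottom 370,455")
```

```text
housing pred [350.4932339 365.4646192] seen 330,360
0 top [377.43575158 323.82144332] bottom [357.19786347 487.01887958] xback top [377.43575158 323.82144332]
0.002 top [385.44063778 316.45031374] bottom [364.99792185 479.67669486] xback top [367.18431572 317.05053607]
0.004 top [393.42734558 309.09592336] bottom [372.78076912 472.35071092] xback top [356.95318188 310.29303799]
seen top 397,303 bottom 370,455
```

Relative to the housing edge, the casting still looks 3–4 mm short of the side stop, so the 3–5 N in y is plate drag. I'll lift it 1.5 mm off the plate, where y force can only come from the stop, and find both stops.

```bash
cat >> h.py <<'E'
def go(x,y,zc,rate=.03,quiet=False):
    from plant import manip,get_position,get_contact_force,get_wrist_torque
    manip.move_l(n2w(x,y,zc),rate=rate); manip.pause(.08); f=fn(get_contact_force())
    if not quiet: print(round(x,4),round(y,4),np.round(w2n(get_position()),4),get_position()[2].round(4),f,np.round(get_wrist_torque(),2))
    return f
E
python3 - <<'E'
from plant import *
from h import *
x=.0125; y=.0095; z=.0785
go(x,y,.0765); f0=go(x,y,z)
while y>.000:
    y-=.001; f=go(x,y,z)
    if f[1]-f0[1]>4: break
print(get_time_s())
E
```

```text
0.0125 0.0095 [0.0128 0.0093] 0.0764 [-1.  -0.3  1.8] [ 0.02 -0.15 -0.01]
0.0125 0.0095 [0.012  0.0094] 0.0777 [-0.4 -0.3 -5.7] [-0.01  0.01 -0.04]
0.0125 0.0085 [0.0124 0.0085] 0.0784 [-0.4  0.2 -5.3] [-0.02 -0.05 -0.03]
0.0125 0.0075 [0.0125 0.0074] 0.0785 [ 0.   1.2 -5.5] [-0.04 -0.01  0.05]
0.0125 0.0065 [0.0125 0.0068] 0.0786 [-0.   2.3 -4.4] [ 0.42 -0.12  0.1 ]
0.0125 0.0055 [0.0126 0.0059] 0.0787 [ 0.4  5.  -3.4] [ 0.91 -0.18  0.05]
30.25
```

The side-stop contact comes at TCP y≈0.0072, where the geometry predicts 0.007, and pushing further only pitches the casting about the jaw axis. Better plan: set it down just short of both stops, release, and regrip the neck with the jaws along the corner diagonal. The combined push then acts in the stiff direction.

Run:
```python
from plant import *
from h import *
go(.0135,.0084,.0785); go(.0135,.0084,.0760)
manip.grip(.065); manip.pause(.1)
manip.move_l(n2w(.0135,.0084,.0765),down(np.radians(32.0)),rate=.02)
print(np.round(fn(get_contact_force()),1),get_position(),get_time_s())
im=get_image("wrist")[:,:,::-1]; cv2.imwrite("pics/w10.png",im)
im=get_image("scene")[:,:,::-1]; cv2.imwrite("pics/s10.png",cv2.resize(im[220:340,290:450],None,fx=5,fy=5,interpolation=2))
```

```text
0.0135 0.0084 [0.0134 0.0079] 0.0783 [-0.3 -0.1 -6.1] [-0.05 -0.03 -0.08]
0.0135 0.0084 [0.0138 0.0081] 0.0765 [-1.8 -1.2 -0.7] [-0.15  0.16 -0.03]
[-0.8 -0.6  0.1] [ 0.60537148 -0.08453288  0.07651357] 32.4083
```

View pics/w10.png

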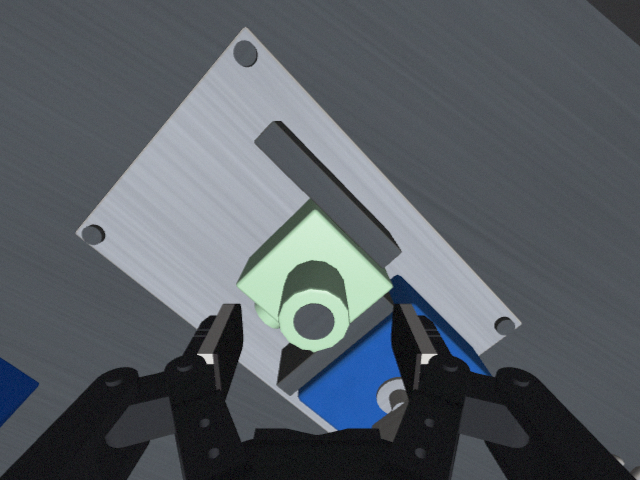

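View pics/s10.png

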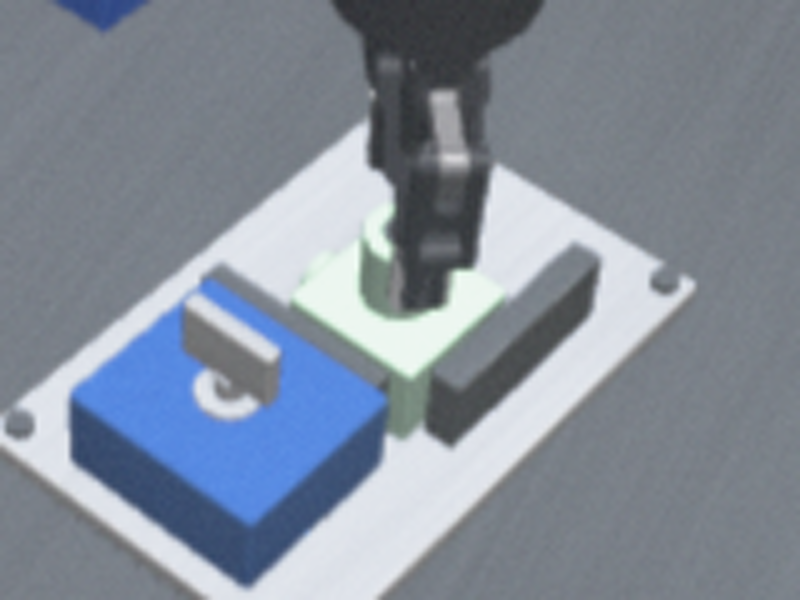

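The casting sits flat, the jaws straddle the neck (centre (314,321)) along the corner diagonal, and the fingers clear the rails and housing. Now I'll grip and press diagonally.

Run:
```python
from plant import *
from h import *
manip.grip(0,110); manip.pause(.1); print(get_opening(),fn(get_contact_force()),w2n(get_position()))
x,y,z=.0135,.0084,.0765
f=go(x,y,z)
while x<.022 and y>-.002:
    if f[0]<-14 and f[1]>14: break
    if f[0]>-14: x+=.001
    if f[1]<14: y-=.001
    f=go(x,y,z)
print(get_time_s(),get_opening())
im=get_image("wrist")[:,:,::-1]; cv2.imwrite("pics/w11.png",im)
im=get_image("scene")[:,:,::-1]; cv2.imwrite("pics/s11.png",cv2.resize(im[260:320,330:400],None,fx=10,fy=10,interpolation=2))
```

```text
0.02582908160526532 [-2.6  1.7  5.9] [0.01340787 0.0087482 ]
0.0135 0.0084 [0.0134 0.0088] 0.0771 [-2.3  1.9  5.2] [ 0.27  0.29 -0.05]
0.0145 0.0074 [0.0139 0.0084] 0.0773 [-4.1  3.   8.5] [ 0.74  0.58 -0.02]
0.0155 0.0064 [0.0142 0.0082] 0.0773 [-7.   6.7  9.8] [ 1.46  0.87 -0.04]
0.0165 0.0054 [0.0143 0.0081] 0.0774 [-10.   10.2  12. ] [2.05 1.32 0.08]
0.0175 0.0044 [0.0145 0.008 ] 0.0774 [-12.5  12.5  15. ] [2.68 1.64 0.07]
0.0185 0.0034 [0.0146 0.0079] 0.0775 [-15.7  15.7  16.3] [3.25 1.98 0.03]
35.075 0.02617489381519896
```

View pics/w11.png

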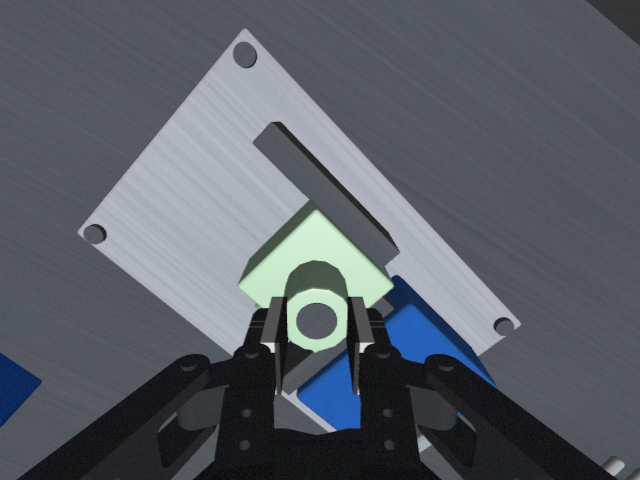

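View pics/s11.png

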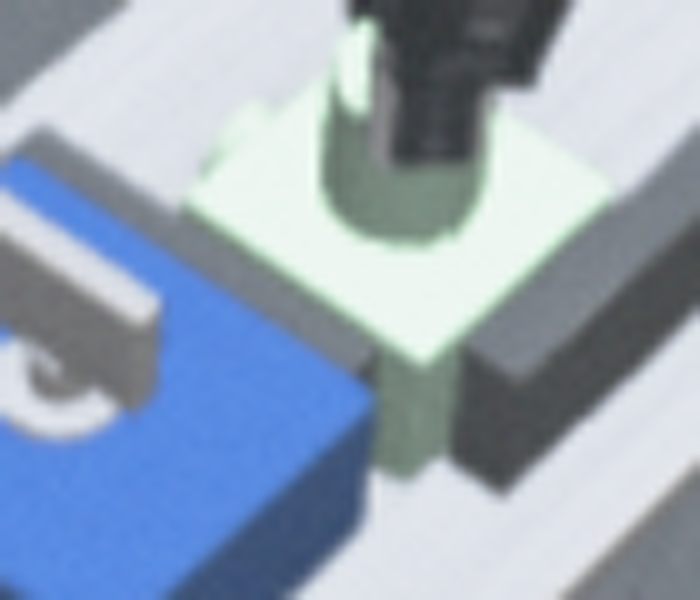

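Both axes are now stiff: about 3 N per commanded mm, with only about 0.1 mm of motion. I'll check position, yaw and tilt against the nest in this same wrist view.

Run:
```python
from plant import *
from h import *
import pickle
C=wcam(); im=get_image("wrist")[:,:,::-1]; cv2.imwrite("pics/w12.png",im)
pickle.dump(C,open("c12.pkl","wb"))
cv2.imwrite("pics/w12a.png",cv2.resize(im[190:310,225:415],None,fx=4,fy=4,interpolation=2))
hsv=cv2.cvtColor(im,cv2.COLOR_BGR2HSV)
m=((hsv[...,2]>120)&(hsv[...,1]<45)).astype(np.uint8)
m[:, :60]=0; cv2.imwrite("pics/m12.png",m*255)
```

```text
(no output)
```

View pics/w12a.png

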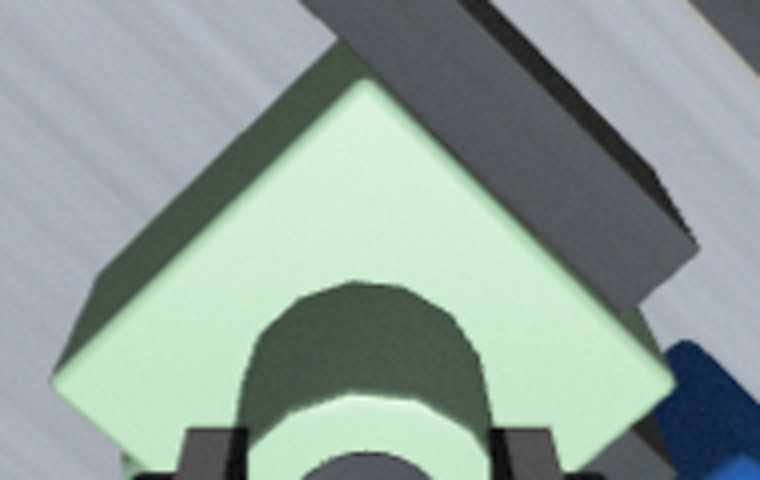

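Run:
```python
from h import *
import pickle
C=pickle.load(open("c12.pkl","rb")); s=lambda a:np.array(a,float)/4+[225,190]-.4
# plate corners & edges from same view (full-image px)
pl=ray([[246.5,28.5],[78.5,232.5],[521,325]],C,.012)
d=pl[2]-pl[0]; e=pl[1]-pl[0]; print("plate sides",np.linalg.norm(d),np.linalg.norm(e),"yaw from long",np.degrees(np.arctan2(d[1],d[0]))+90,"short",np.degrees(np.arctan2(e[1],e[0]))-180)
yaw=np.arctan2(d[1],d[0])+np.pi/2; c,sn=np.cos(yaw),np.sin(yaw); n0=(pl[1]+pl[2])[:2]/2
w=lambda P:np.c_[c*(P[:,0]-n0[0])+sn*(P[:,1]-n0[1]),-sn*(P[:,0]-n0[0])+c*(P[:,1]-n0[1])]*1000
print("nest",n0)
B=ray(s([[365,78],[675,382],[50,382]]),C,.0525); b=w(B); print("cast corners",b,"centre",(b[1]+b[2])/2)
for i in (1,2): v=b[i]-b[0]; print(np.linalg.norm(v),np.degrees(np.arctan2(v[1],v[0])))
print("far stop face (x=45?)",w(ray(s([[320,20],[600,275]]),C,.048)),"end",w(ray(s([[635,305],[697,247]]),C,.048)))
print("housing corner (45,-35)",w(ray(s([[690,340]]),C,.012)))
```

```text
plate sides 0.24786580113619058 0.15838403237119214 yaw from long -13.25143802182042 short -13.118691393664989
nest [ 0.59030732 -0.08853154]
cast corners [[ 44.40073371  36.99916098]
 [ 44.58136664 -20.7783335 ]
 [-14.35390302  36.96118061]] centre [15.11373181  8.09142355]
57.77777684290484 -89.82087365911089
58.75464899982403 -179.96296267069104
far stop face (x=45?) [[44.80163011 45.43122415]
 [46.89923244 -4.34424318]] end [[ 47.35700872 -10.78321718]
 [ 58.54929362 -10.27050941]]
housing corner (45,-35) [[ 43.85327124 -37.10696301]]
```

The measured centre is (15.1, 7.4–8.1) mm in the nest frame against (15,7) nominal, with yaw within 0.2°. One check doesn't agree: the body's vertical edge looks a bit short in the scene view. I'll compare it with the released, flat state (s10).

Run:
```python
from plant import *
from h import *
im=get_image("scene")[:,:,::-1]; b=cv2.resize(im[220:340,290:450],None,fx=5,fy=5,interpolation=2)
a=cv2.imread("pics/s10.png")
A=cv2.resize(a[220:480,260:540],None,fx=1.4,fy=1.4);B=cv2.resize(b[220:480,260:540],None,fx=1.4,fy=1.4)
cv2.imwrite("pics/cmp.png",np.hstack([A,B])); print(get_time_s(),fn(get_contact_force()))
```

```text
35.275 [-15.4  16.4  16.3]
```

View pics/cmp.png

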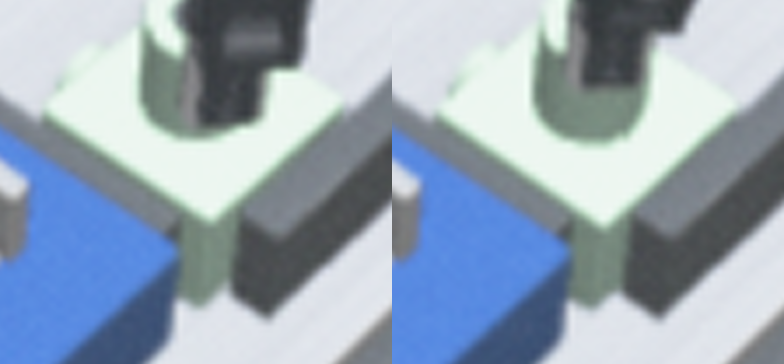

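Relative to the flat state, the edge is about 0.7 px (≈1 mm) shorter, so the tip is at most about 0.02–0.03 rad. For margin I'll ease the push to about 10 N each and add a little down-force to keep it flat.

Run:
```python
from plant import *
from h import *
import pickle
go(.0172,.0047,.0760); f=go(.0170,.0049,.0755); manip.pause(.5)
f=fn(get_contact_force()); print(f,get_opening(),get_time_s(),np.abs(get_qd()).max())
C=wcam(); im=get_image("wrist")[:,:,::-1]; cv2.imwrite("pics/w13.png",cv2.resize(im[190:310,225:415],None,fx=4,fy=4,interpolation=2)); pickle.dump(C,open("c13.pkl","wb"))
im=get_image("scene")[:,:,::-1]; b=cv2.resize(im[220:340,290:450],None,fx=5,fy=5,interpolation=2)
a=cv2.imread("pics/s10.png")
A=cv2.resize(a[220:480,260:540],None,fx=1.4,fy=1.4);B=cv2.resize(b[220:480,260:540],None,fx=1.4,fy=1.4)
cv2.imwrite("pics/cmp2.png",np.hstack([A,B]))
```

```text
0.0172 0.0047 [0.0145 0.0081] 0.0774 [-13.2  13.2  17. ] [2.53 1.74 0.1 ]
0.017 0.0049 [0.0145 0.0081] 0.0774 [-13.7  11.7  20. ] [2.44 1.79 0.07]
[-13.1  12.   19.7] 0.026121215452213926 36.4417 0.00136657860974327
```

View pics/cmp2.png

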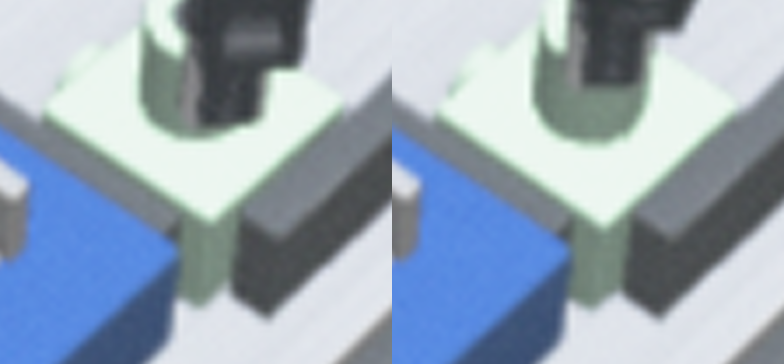

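View pics/w13.png

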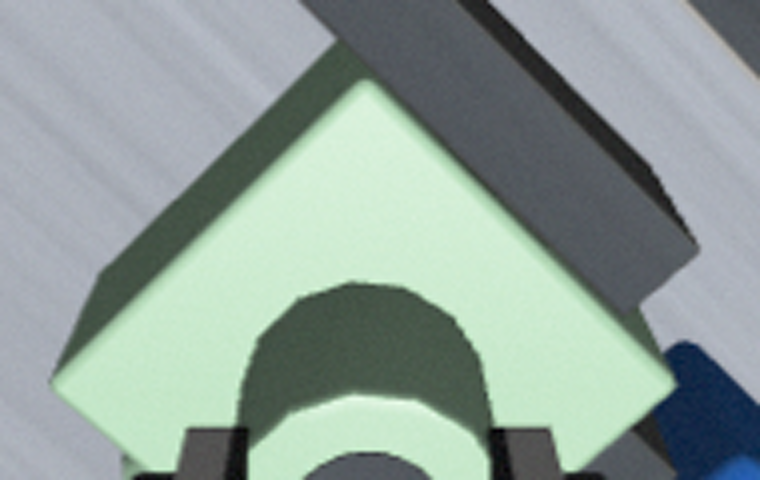

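Nothing moved, so it is sitting solidly. One doubt remains: is the side stop itself carrying the y push, or is it plate friction? Test: unload x and the down-force, then see whether y is still stiff.

Run:
```python
from plant import *
from h import *
go(.0155,.0049,.0765); go(.0145,.0049,.0772); go(.0145,.0035,.0772); go(.0145,.0020,.0772);go(.0145,.0005,.0772)
print(get_time_s())
```

```text
0.0155 0.0049 [0.0141 0.0077] 0.0775 [-7.4 10.5 10.8] [2.05 0.81 0.04]
0.0145 0.0049 [0.0137 0.0074] 0.0776 [-3.8  9.4  5.6] [1.86 0.24 0.14]
0.0145 0.0035 [0.0137 0.0072] 0.0777 [-3.6 13.3  6.7] [2.62 0.18 0.04]
0.0145 0.002 [0.0136 0.0069] 0.0779 [-3.8 17.3  7.4] [3.43 0.01 0.07]
0.0145 0.0005 [0.0136 0.0065] 0.0781 [-3.8 21.8  9.3] [4.23 0.   0.09]
38.2083
```

fy reached 22 N with little down-force or x load, more than friction could hold, so the side stop is in firm contact. The casting also slid about 0.5 mm further in y once x was unloaded, so part of the earlier y push was friction. Now I'll ease y to about 11 N, set it flat, and add the x push while y stays loaded.

Run:
```python
from plant import *
from h import *
go(.0145,.0035,.0772); go(.0145,.0035,.0762)
go(.0155,.0035,.0762); go(.0165,.0035,.0762); go(.0172,.0035,.0760)
manip.pause(.4); print(fn(get_contact_force()),get_opening(),get_time_s())
import pickle
C=wcam(); im=get_image("wrist")[:,:,::-1]; cv2.imwrite("pics/w14.png",cv2.resize(im[190:310,225:415],None,fx=4,fy=4,interpolation=2)); pickle.dump(C,open("c14.pkl","wb")); cv2.imwrite("pics/w14f.png",im)
im=get_image("scene")[:,:,::-1]; b=cv2.resize(im[220:340,290:450],None,fx=5,fy=5,interpolation=2)
a=cv2.imread("pics/s10.png")
A=cv2.resize(a[220:480,260:540],None,fx=1.4,fy=1.4);B=cv2.resize(b[220:480,260:540],None,fx=1.4,fy=1.4)
cv2.imwrite("pics/cmp3.png",np.hstack([A,B]))
```

```text
0.0145 0.0035 [0.0137 0.007 ] 0.0779 [-3.5 13.   7.4] [2.55 0.26 0.15]
0.0145 0.0035 [0.0138 0.0071] 0.0778 [-5.3 13.3 13.4] [2.69 0.64 0.12]
0.0155 0.0035 [0.0139 0.0071] 0.0777 [-9.  13.7 15.9] [2.73 1.16 0.06]
0.0165 0.0035 [0.0139 0.007 ] 0.0777 [-12.6  12.3  17.7] [2.75 1.68 0.11]
0.0172 0.0035 [0.014 0.007] 0.0777 [-15.8  12.3  19.6] [2.89 2.13 0.11]
[-15.1  12.3  20.1] 0.026120220323436312 40.275
```

View pics/cmp3.png

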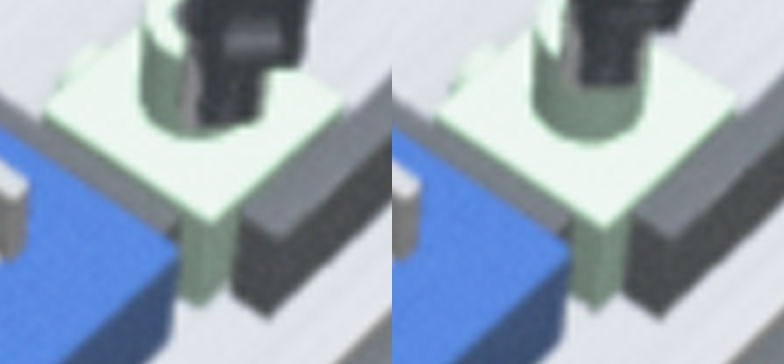

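View pics/w14.png

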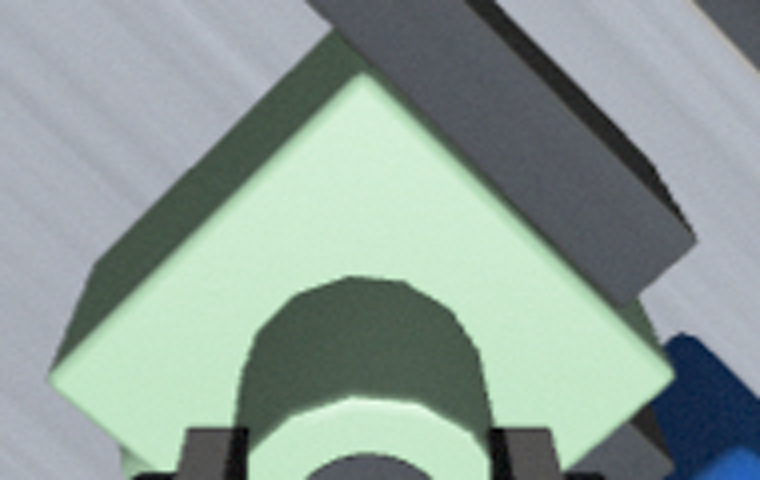

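The side-stop push left a small pitch about the jaw axis: the top corner moved from (365,78) to (363,72) while the neck hole moved down. I'll release in place so it settles flat against the stops, take a flat reference, then regrip and press with y slightly leading and low down-force.

Run:
```python
from plant import *
from h import *
o=lambda n,im:cv2.imwrite(f"pics/{n}.png",cv2.resize(im[190:340,225:415],None,fx=4,fy=4,interpolation=2))
go(.0138,.0076,.0772); manip.grip(.06); manip.pause(.15)
go(.0142,.0072,.0768); C=wcam(); fl=get_image("wrist")[:,:,::-1]; o("w15",fl)
manip.grip(0,110); manip.pause(.1); z=.0768
x,y=.0142,.0072
f=go(x,y,z)
while (f[0]>-10 or f[1]<11) and x<.02:
    if f[1]<11: y-=.0008
    if f[0]>-10 and -f[0]<f[1]-1: x+=.0008
    f=go(x,y,z)
manip.pause(.3); print(fn(get_contact_force()),get_opening(),get_time_s())
im=get_image("wrist")[:,:,::-1]; o("w16",im)
```

```text
0.0138 0.0076 [0.0137 0.0082] 0.0774 [-2.8  4.7  5.5] [ 0.8   0.36 -0.03]
0.0142 0.0072 [0.0142 0.0072] 0.0768 [ 0.1 -0.1 -0.2] [-0.    0.03  0.02]
0.0142 0.0072 [0.0134 0.008 ] 0.0774 [-4.4  3.   6.6] [ 0.57  0.62 -0.01]
0.0142 0.0064 [0.0134 0.0077] 0.0775 [-4.6  3.7  6.3] [ 0.93  0.54 -0.02]
0.0142 0.0056 [0.0134 0.0075] 0.0776 [-3.7  6.4  5.9] [ 1.36  0.48 -0.07]
0.015 0.0048 [0.0135 0.0074] 0.0776 [-6.4  9.1  8.7] [ 1.79  0.77 -0.13]
0.0158 0.004 [0.0136 0.0073] 0.0776 [-9.8 12.8 10.6] [ 2.25  1.08 -0.13]
0.0166 0.004 [0.0136 0.0073] 0.0776 [-12.3  12.4  12.5] [ 2.33  1.45 -0.11]
[-12.8  11.   12.2] 0.026037641029763112 44.5833
```

View pics/w15.png

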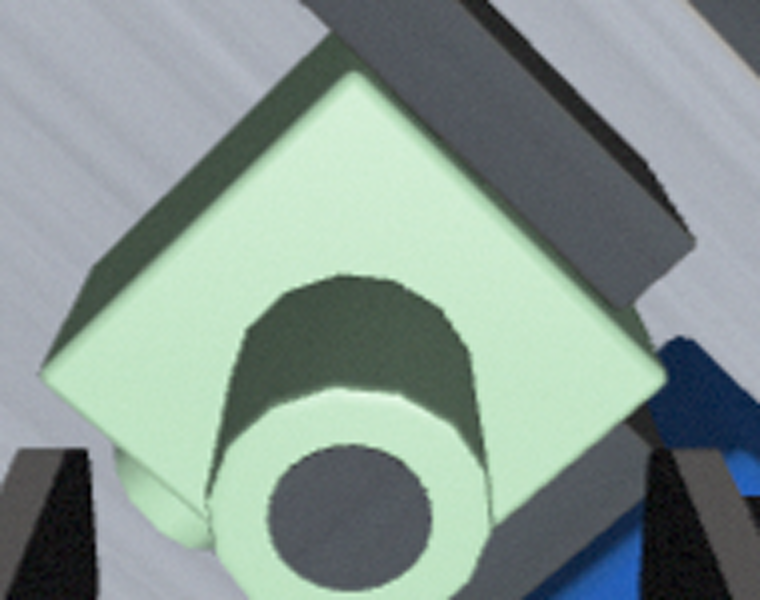

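View pics/w16.png

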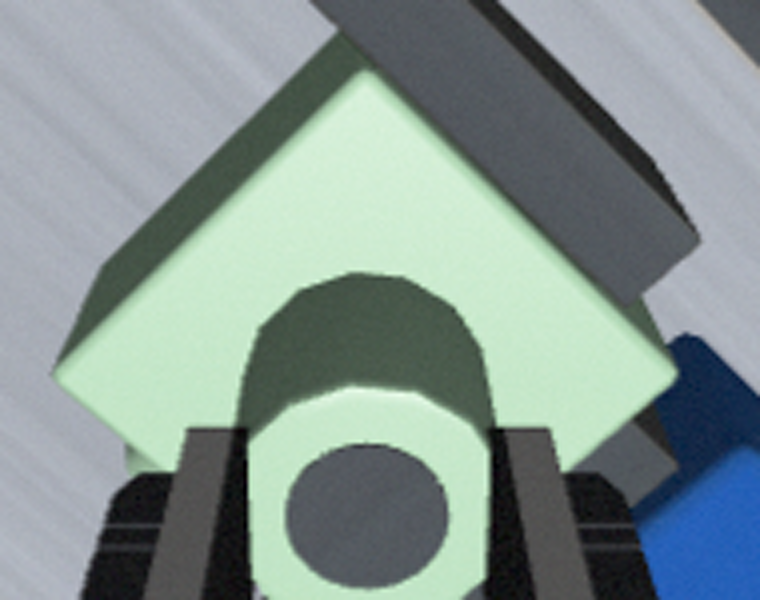

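Relative to the flat reference, the neck-hole-to-corner vector changed only from (-3,445) to (1,446) crop px, so the tilt is ≲0.015 rad. I'll add some y load and reduce the down-force, so the side stop carries clearly more than friction could take up.

Run:
```python
from plant import *
from h import *
o=lambda n,im:cv2.imwrite(f"pics/{n}.png",cv2.resize(im[190:340,225:415],None,fx=4,fy=4,interpolation=2))
go(.0166,.0040,.0775); go(.0166,.0032,.0775); go(.0168,.0026,.0775); manip.pause(.5)
f=get_contact_force(); print(fn(f),np.linalg.norm(f),get_opening(),get_time_s(),w2n(get_position()))
im=get_image("wrist")[:,:,::-1]; o("w17",im)
im=get_image("scene")[:,:,::-1]; cv2.imwrite("pics/s17.png",im)
```

```text
0.0166 0.004 [0.0136 0.0073] 0.0776 [-10.7  11.8   8.3] [ 2.24  1.27 -0.11]
0.0166 0.0032 [0.0136 0.0072] 0.0777 [-10.1  13.9   8.5] [ 2.63  1.09 -0.14]
0.0168 0.0026 [0.0136 0.0072] 0.0776 [-11.   17.2   9.2] [ 2.97  1.09 -0.13]
[-10.8  16.1   9.6] 21.5702269970155 0.025930767404462072 46.1333 [0.01359036 0.00719912]
```

View pics/w17.png

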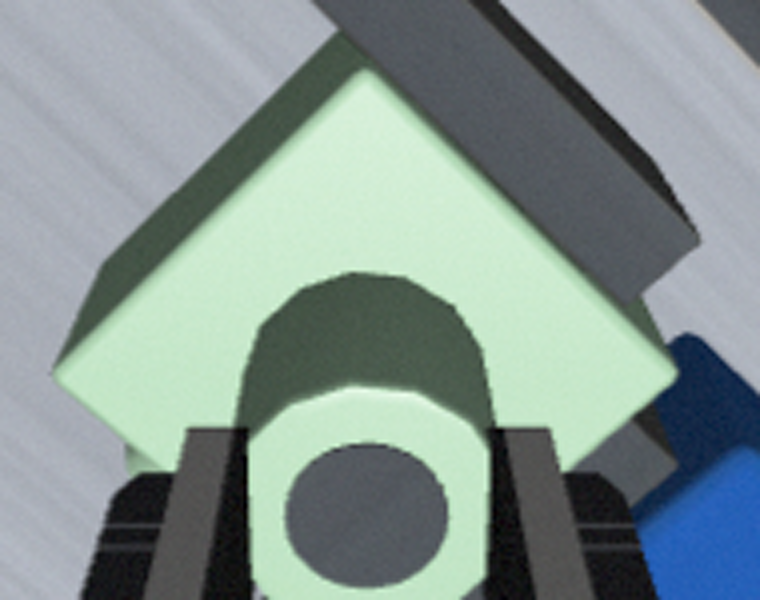

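View pics/s17.png

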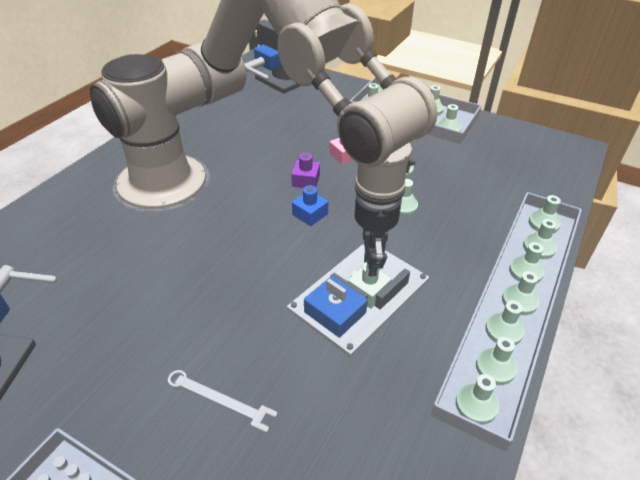

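The key is aligned, the round castings and wrench are in place, and the casting is tucked in the corner. The x load should match y so that friction on the side stop can't account for it. I'll bring x to about 16 N and check once more.

Run:
```python
from plant import *
from h import *
o=lambda n,im:cv2.imwrite(f"pics/{n}.png",cv2.resize(im[190:340,225:415],None,fx=4,fy=4,interpolation=2))
go(.0176,.0026,.0772); go(.0184,.0026,.0770); manip.pause(.6)
f=get_contact_force(); print(fn(f),np.linalg.norm(f),get_opening(),get_time_s(),w2n(get_position()),get_position()[2])
C=wcam(); im=get_image("wrist")[:,:,::-1]; o("w18",im)
import pickle; pickle.dump(C,open("c18.pkl","wb"))
```

```text
0.0176 0.0026 [0.0136 0.0072] 0.0776 [-14.9  15.7  12.7] [ 3.16  1.65 -0.11]
0.0184 0.0026 [0.0137 0.0072] 0.0776 [-16.7  15.3  15.5] [ 3.14  2.16 -0.12]
[-17.   15.5  16.5] 28.294836732476668 0.025972413211108096 47.5 [0.01369253 0.00719232] 0.07761009934295116
```

View pics/w18.png

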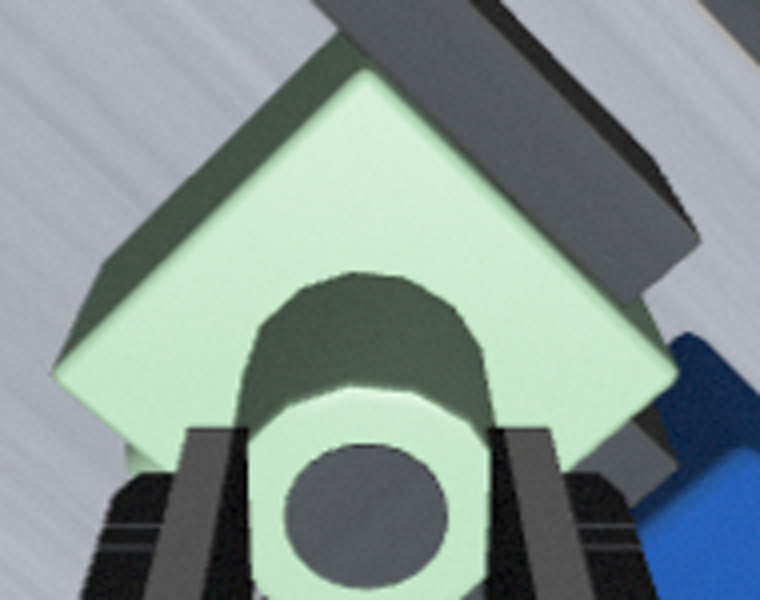

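x rose 6 N with 0.1 mm of motion and the picture is unchanged, so both stops are firmly loaded and the casting is flat and square. Final numeric check, then I hand it in.

Run:
```python
from plant import *
from h import *
import pickle
C=pickle.load(open("c18.pkl","rb")); s=lambda a:np.array(a,float)/4+[225,190]-.4
B=ray(s([[366,70],[678,374],[54,372]]),C,.052); b=np.array([w2n(p) for p in B])*1000+[.2,-1]
print(b,"centre",(b[1]+b[2])/2)
for i in (1,2): v=b[i]-b[0]; print(np.linalg.norm(v),np.degrees(np.arctan2(v[1],v[0])))
print(fn(get_contact_force()),get_time_s())
manip.job_done()
```

```text
[[ 44.22906305  36.71129584]
 [ 44.38500607 -21.28323147]
 [-14.10004556  36.89118884]] centre [15.14248025  7.80397868]
57.994736963898205 -89.84593622929775
58.32938601040338 179.82329445432936
[-17.1  16.5  15.9] 47.55
the job is handed in; nothing more can be done
```

I wound the key to its stop and seated the square casting in the corner. I handed the job in at 47.6 s with the gripper still pressing it against both stops. The hand-in gives no verdict, so this rests on my own checks.

**Key:** I wound it in one grip, about 3.0 rad. Afterwards its wing lined up with the housing edges to about 0.3°, which puts it at about 3.14 rad.

**Casting:** It stands on the plate with its port pointing to the nest's -x side, away from the stops. The last checks, taken just before hand-in:

| Check | Measured | Target |
|---|---|---|
| Centre in the nest frame | about (15.1, 7.8) mm | (15, 7) mm, ±3 |
| Squareness to the stops | within 0.2° | 0.06 rad (3.4°) |
| Tilt, compared with the released, flat state | about 0.015 rad | below 0.06 rad |
| Push toward far stop / side stop (at the wrist) | about 17 N / 16 N | over 2 N each |
| Grip | 110 N commanded | over 2 N |

**What went wrong on the way:**
- My first slides tipped the casting in the jaws.
- My first y push was partly plate friction rather than the side stop.
- I set the casting down flat and regripped it along the corner diagonal, then checked that both axes stayed stiff under more load.

**Less certain:**
- **Stop forces:** these are inferred from the wrist force and the stiffness. I could not measure them separately from friction.
- **Visible body size:** in the last image the body edges came out at about 58 mm instead of 60, which I put down to rounded edges.
- **Bystanders:** the wrench and round castings look unmoved in the late scene picture, judged by eye only.

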